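# Find the live battery pack by its weight and shut it in the storage case

### The arm

A 6-joint arm with a two-finger parallel gripper is mounted at the origin on the work surface. World frame = base frame: x ahead of the robot, y to its left, z up, the work surface at z = 0. Lengths are in m, angles in rad, forces in N, time in s.
With the tool pointing down it reaches from about 0.375 to 0.925 m from the base axis. Payload 5.7 kg.
Tool frame: the origin (TCP) lies midway between the tips of the shut fingers; the grasp point (between the pads) lies 19 mm behind it (robot.tcp_to_grasp is the distance from the TCP to the grasp point, in m); z points along the fingers, y is the line along which they close (so a half turn about z gives the same grasp; the last joint's range is limited). The gripper opens to 88 mm and grips with 3 to 60 N. Pads are 20 mm wide; open, the fingers measure 115 mm over their backs; the gripper's body (75 mm by 178 mm) begins 61 mm behind the grasp point.
Start: joints at [-1.347, 0.359, 1.51, -0, 1.272, -0.115], TCP at [0.199, -0.566, 0.223] pointing down, gripper open.
Joint ranges: [-2.97, 2.97], [-1.01, 2.36], [0.21, 2.38], [-0.96, 4.11], [0.2, 2.71], [-2.98, 2.98]. Speed limits (rad/s): [2.39, 2.39, 3.14, 3.14, 3.14, 3.14].

### API

Orientations are given as a unit quaternion [w, x, y, z].
In Python, from station import readout, grab_frame, camera_model, workorder, robot gives the robot as it stands.
- The arm moves only by the tool servo_tool, never from a script. Its argument "deltas" is text: rows parted by semicolons, each of 7 numbers parted by spaces: the turn, a rotation vector about the tool's x, y, z each as a share of 30 degrees, from -1 to 1, then the shift along the tool's x, y, z each as a share of 0.2 m, from -1 to 1, then the opening, from -1 (shut) to 1 (fully open), so that 0 is half open. A call has 1 to 20 rows; each row is the pose to reach, as a shift and turn from the pose commanded when the call began, along the tool's axes at that moment; what a row does not reach only later rows make up. A row lasts 1/8 s, in which the tool goes at most 62.5 mm and 10.7 degrees, less where a joint would pass 70% of its speed; a pose out of reach is approached as far as the arm can. A call with a number of a shift or a turn outside -1 to 1 is refused whole. A call with a gripper value outside its range is refused whole. The fingers move at their own pace and stop on an object; the grip force is fixed at half the most. Time passes only in rows, so rows that repeat a pose let the fingers close. It gives the time, the measured TCP pose, the force, the opening and the grip force at its end, in the units of the state.
- readout.observe(): the state, without advancing time (a new reading comes with each control period).
- grab_frame(name): name is "scene" or "top"; returns the picture (480x640x3 uint8, red, green, blue); there is no depth.
- camera_model(name): a dict with "K" (3x3 intrinsics, pixels), "dist_coeffs" ([k1, k2, p1, p2, k3] as OpenCV has them; the pictures are not rectified), "R" (3x3) and "t" (3): a world point X has camera coordinates R X + t. Camera axes: x right, y down, z forward; pixel columns grow to the right and rows downward; lengths in m; the calibration is good to about 2 mm. A picture is of the moment at which its call begins. camera_model takes no time and is no camera call.
- workorder.finish_job(): hands the job in; it is judged then, once.
The state is a dict: "time_s": time; "qpos": joint angles; "joint_velocities": joint speeds; "effort": joint torques, N m; "eef_pos": TCP position; "orientation": TCP orientation; "contact_force": force on the tool from outside, world axes, zero at the start; "moment": the same for the moment, N m; "finger_gap": finger opening in m; "grip_force": force on a finger pad.
Only numpy, scipy, OpenCV 4.12 (cv2) and the standard library are available. Lean on these libraries where they do the work, as an engineer would, in place of code of your own. Each camera call takes 0.05 s, during which the arm holds its last target. There are 200 camera calls.

### The job

One of the three battery packs in the sloping charger is live; the other two are emptied shells that look just the same but weigh far less. Slide open the cover of the steel storage case, find the live pack by lifting and feeling its weight, lay it gently flat on the floor of the case, and slide the cover fully shut against its stop. Both shells must end up seated in bays of the charger, and the other things on the bench are to be left where they are.

Things in the scene. Friction and masses are not known exactly. Their poses are not given: they have to be found in the camera images.
- charger: fixed light grey three-bay charger: wedge 332 mm wide (y), 30 mm high in front, 96 mm at the back, origin under it. Its deck rises at 32 degrees along own +x (to the robot's left). Bays 104 mm apart along own y. A pack is gripped across its 46 mm width, one finger below and one above it on the slope, tool square to the deck (32 degrees off vertical, top leaning towards the case)
- bay_near (a point): where a pack's centre lies when seated in the charger's nearest bay (as the robot sees them); axes as charger
- bay_mid (a point): where a pack's centre lies when seated in the charger's middle bay (as the robot sees them); axes as charger. In each bay two ledges, 14 mm high off the deck and 14 mm wide, hold the two ends of the pack's lower long side, 54 mm free between them; ribs 14 mm high flank its ends with 3 mm clearance. Bare deck: 40 mm below the pack, 39 mm above it
- bay_far (a point): where a pack's centre lies when seated in the charger's farthest bay (as the robot sees them); axes as charger
- pack_a_centre (a point): centre of one of three look-alike battery packs: dark grey block 80 mm long (own y), 46 mm wide (own x), 44 mm thick (own z), paper label on top. Starts seated in a charger bay, underside flat on the deck, own x up the slope. The one live pack weighs 300 to 400 g, the two empty shells 70 to 110 g each; which is which cannot be seen
- pack_b_centre (a point): centre of one of three look-alike battery packs: dark grey block 80 mm long (own y), 46 mm wide (own x), 44 mm thick (own z), paper label on top. Starts seated in a charger bay, underside flat on the deck, own x up the slope. The one live pack weighs 300 to 400 g, the two empty shells 70 to 110 g each; which is which cannot be seen
- pack_c_centre (a point): centre of one of three look-alike battery packs: dark grey block 80 mm long (own y), 46 mm wide (own x), 44 mm thick (own z), paper label on top. Starts seated in a charger bay, underside flat on the deck, own x up the slope. The one live pack weighs 300 to 400 g, the two empty shells 70 to 110 g each; which is which cannot be seen
- case: fixed steel storage case, 140 mm (own x) by 150 mm (own y), 74 mm high over its side channels, walls 4 mm; origin under its centre, inner floor 6 mm above the bench. Flat cover on top slides along own y; fully open, it bares the inside from own y = +71 mm back to y = -45 mm, 132 mm wide in x
- cover (a joint): slide of the case's flat cover, m: 0 = fully shut against its stop; grows as the cover moves towards the case's own -y; 0.120 = fully open against its other stop. Rubs with about 2.5 N. Starts shut or up to 25 mm ajar
- pull (a point): middle of the black bar pull standing near the cover's -y end: 64 mm long (case x), 12 mm thick (case y), 26 mm high above the cover's upper face, which is 69 mm above the bench. Moves with the cover; axes as case. Pinch it across its 12 mm or push it from either side
- multimeter: bystander: yellow handheld multimeter 165 x 80 x 45 mm lying left of the charger; origin under its centre
- screwdriver: bystander: screwdriver lying between charger and case, about 25 mm high
- tape_roll: bystander: grey roll of tape 90 mm across, 19 mm high, flat on the bench right of the case; origin under its centre
- flashlight: bystander: grey flashlight 155 mm long, 48 mm high, lying beyond the case; origin under its middle
- screw_jar: bystander: clear jar 56 mm across, 60 mm high, beyond the case; origin under its centre
- adapter: bystander: pale plug-in adapter 90 x 50 x 30 mm, right of the case; origin under its centre
- drill: bystander: cordless drill lying on its side left of the charger, 64 mm high; origin under its motor
Things that resemble listed ones, but are neither listed nor needed, are in the scene too. What is shaped like the part that bears pack_c_centre but purple or red is not meant.

How it is judged:
By the outcome, as a careful person would: the job done as asked, in the order asked, and still so for the second after the job is handed in, with the robot touching nothing.
It also fails if it takes over 72 s, if anything falls off the work surface, if the arm or the gripper's body presses on something with over 40 N, if the wrist force passes 120 N, or if a joint passes its speed limit or range.

## Working session

There is one attempt and no reset: what is moved stays moved. The work goes in short steps, Python scripts to look and compute and a tool call to move; the robot and the scene stay as the last step left them, time stands still between calls to the robot, and variables do not carry over. Pictures are saved under pics/ and viewed, at most 10 in all, crops included, and the job is handed in when it is done.

Besides the shell and the picture viewer there is one more tool, called after "Call:" as a command line: name --argument value ..., lists and objects as JSON in quotes. servo_tool: Moves the arm, as the interface text tells. Shift numbers are shares of 0.2 m and turn numbers shares of 30 degrees, none past 1 either way. Its arguments: {"type":"object","properties":{"deltas":{"type":"string"}},"required":["deltas"]}

```bash
ls; mkdir -p pics; python3 - <<'E'
from station import *
import cv2
for n in("scene","top"):
    cv2.imwrite(f"pics/{n}0.png",grab_frame(n)[:,:,::-1]); m=camera_model(n); print(n,m)
print(readout.observe())
E
```

```text
pics
scene {'K': array([[500.13901655,   0.        , 324.76352141],
       [  0.        , 500.13901655, 242.48351185],
       [  0.        ,   0.        ,   1.        ]]), 'dist_coeffs': array([-0.0260972,  0.       ,  0.       ,  0.       ,  0.       ]), 'R': array([[-0.63586644,  0.7716383 , -0.01575462],
       [ 0.62061909,  0.4990716 , -0.60478052],
       [-0.45880913, -0.39433725, -0.79623634]]), 't': array([ 0.29130016, -0.29863183,  1.35689882])}
top {'K': array([[478.06568656,   0.        , 316.81242026],
       [  0.        , 478.06568656, 236.93492342],
       [  0.        ,   0.        ,   1.        ]]), 'dist_coeffs': array([-0.07415634,  0.        ,  0.        ,  0.        ,  0.        ]), 'R': array([[-1.38231291e-03, -9.99998990e-01, -3.30949557e-04],
       [-9.99141398e-01,  1.39483101e-03, -4.14067746e-02],
       [ 4.14071944e-02,  2.73428284e-04, -9.99142317e-01]]), 't': array([0.06014364, 0.53163172, 1.3407062 ])}
{'time_s': 0.1, 'qpos': array([-1.34709717e+00,  3.59397642e-01,  1.51124711e+00, -3.67866928e-06,
        1.27251027e+00, -1.15089929e-01]), 'joint_velocities': array([ 8.90763770e-04, -1.92205797e-03, -2.04997665e-03,  7.37982277e-04,
       -1.67380937e-03, -9.65300485e-05]), 'effort': array([-1.84204587e-04, -5.16356385e+01, -2.71406740e+01,  6.77304016e-02,
        2.76367692e-02, -2.52873059e-05]), 'eef_pos': array([ 0.19927471, -0.56532585,  0.22194403]), 'orientation': array([-7.79935194e-04,  9.85686627e-01,  1.68586073e-01, -4.41560486e-05]), 'contact_force': array([-0.22072091, -0.96672962,  0.04763908]), 'moment': array([-0.02289228, -0.02130139,  0.031244  ]), 'grip_force': 0.0, 'finger_gap': 0.08781460352061016}
```

View pics/scene0.png

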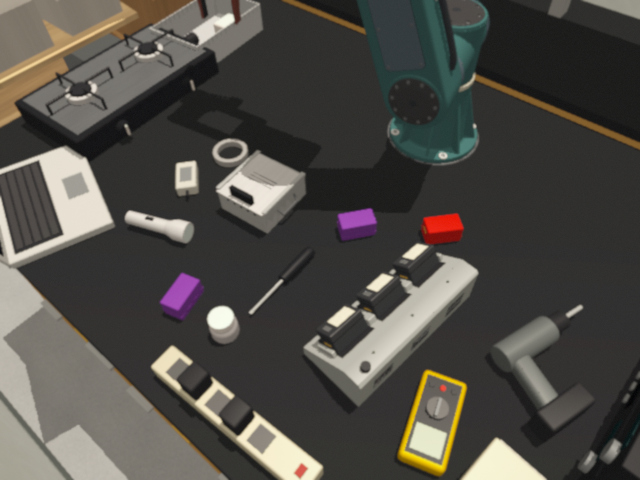

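View pics/top0.png

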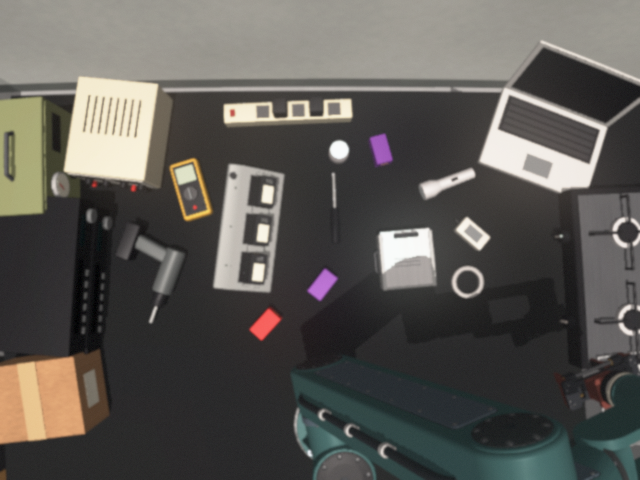

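Three dark packs with pale labels sit in the charger in the top view at (262,193), (258,230) and (255,268). Lookalikes are purple (380,149) and (322,284), red (265,323) and the dark plugs on the strip at (280,110). The case is at (407,259), with its pull at (405,234) on the far side, so the cover opens towards +x.

```bash
cat > h.py <<'E'
from station import *
import cv2, numpy as np
def ray(n,px):
    m=camera_model(n); u=cv2.undistortPoints(np.array([[px]],float),m["K"],m["dist_coeffs"])[0,0]
    R=m["R"]; return -R.T@m["t"], R.T@np.r_[u,1]
def onz(n,px,z):
    c,d=ray(n,px); return c+d*(z-c[2])/d[2]
def tri(p1,p2):
    A=np.zeros((3,3));b=np.zeros(3);rs=[ray("scene",p1),ray("top",p2)]
    for c,d in rs:
        d=d/np.linalg.norm(d);P=np.eye(3)-np.outer(d,d);A+=P;b+=P@c
    X=np.linalg.solve(A,b); return X,[float(np.linalg.norm(np.cross(X-c,d/np.linalg.norm(d)))) for c,d in rs]
def proj(n,X):
    m=camera_model(n); return cv2.projectPoints(np.array(X,float).reshape(-1,3),cv2.Rodrigues(m["R"])[0],m["t"],m["K"],m["dist_coeffs"])[0][:,0]
E
python3 - <<'E'
import cv2,numpy as np
s=cv2.imread("pics/scene0.png");t=cv2.imread("pics/top0.png")
f=lambda im,x,y,w,h,k:cv2.resize(im[y:y+h,x:x+w],None,fx=k,fy=k,interpolation=cv2.INTER_CUBIC)
c=np.zeros((600,800,3),np.uint8)
a=f(t,205,155,90,145,4);c[:580,:360]=a
a=f(t,370,222,72,74,4);c[:296,370:370+288]=a
a=f(s,295,235,195,170,2.2);c[225:225+374,370:370+429]=a[:374,:429]
a=f(t,370,222,72,56,4);c[:224,370:658]=a
cv2.imwrite("pics/crop1.png",c)
hsv=cv2.cvtColor(t,cv2.COLOR_BGR2HSV)
for n,im,r in(("top",t,(205,155,90,145)),("scene",s,(295,235,195,170))):
    x,y,w,h=r;g=im[y:y+h,x:x+w]
    b=((g[:,:,2]>190)&(g.min(2)>150)).astype(np.uint8)
    k,_,st,ce=cv2.connectedComponentsWithStats(b)
    print(n,[(int(st[i][4]),(ce[i]+[x,y]).round(1).tolist()) for i in range(1,k) if st[i][4]>15])
E
```

```text
top [(2387, [232.0, 228.9]), (181, [267.3, 193.7]), (183, [262.5, 232.8]), (184, [257.8, 272.0])]
scene [(182, [414.8, 251.3]), (3983, [408.7, 318.4]), (210, [379.5, 282.3]), (238, [340.8, 316.1])]
```

View pics/crop1.png

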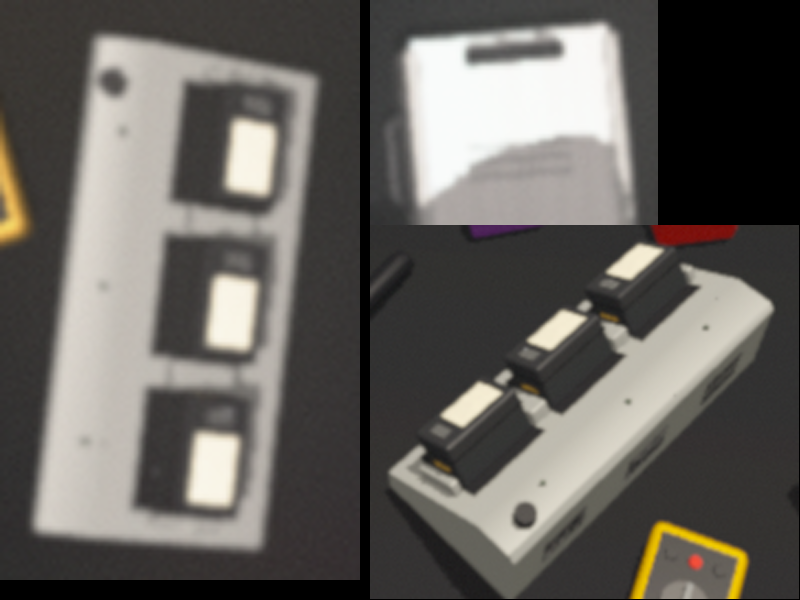

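```bash
python3 - <<'E'
from h import *
np.set_printoptions(precision=4,suppress=True)
t=cv2.imread("pics/top0.png");s=cv2.imread("pics/scene0.png")
L=[tri((414.8,251.3),(257.8,272.0)),tri((379.5,282.3),(262.5,232.8)),tri((340.8,316.1),(267.3,193.7))]
for X,e in L: print("label",X,e[0])
for p in((228.6,164.1),(213.6,288.1)): print("back96",onz("top",p,.096))
for p in((284.4,173.6),(270.4,292.4)): print("front30",onz("top",p,.030),"front0",onz("top",p,0.))
# scene view crop corners
for p in((295+(773-370)/2.2,235+(305-225)/2.2),(295+(512-370)/2.2,235+(562-225)/2.2)): print("back96 s",onz("scene",p,.096))
for p in(295+(390-370)/2.2,235+(472-225)/2.2),: print("front30 s",onz("scene",p,.03))
x,y,w,h=365,215,85,85
g=t[y:y+h,x:x+w]; b=(g.min(2)>85).astype(np.uint8)
c=max(cv2.findContours(b,0,2)[0],key=cv2.contourArea)
r=cv2.minAreaRect(c); print("case px",r, (cv2.approxPolyDP(c,4,True)[:,0]+[x,y]).tolist())
for q in cv2.boxPoints(r): print(onz("top",q+[x,y],.074))
# pull: dark in the cover
b=(t[226:245,385:425].max(2)<90).astype(np.uint8);k,_,st,ce=cv2.connectedComponentsWithStats(b)
for i in range(1,k):
    if st[i][4]>20: print("pull",st[i],ce[i]+[385,226],onz("top",ce[i]+[385,226],.095))
b=(s[180:205,225:260].max(2)<90).astype(np.uint8);k,_,st,ce=cv2.connectedComponentsWithStats(b)
for i in range(1,k):
    if st[i][4]>20: print("pull s",st[i],ce[i]+[225,180],onz("scene",ce[i]+[225,180],.090))
E
python3 - <<'E'
import cv2,numpy as np
s=cv2.imread("pics/scene0.png");t=cv2.imread("pics/top0.png")
f=lambda im,x,y,w,h,k:cv2.resize(im[y:y+h,x:x+w],None,fx=k,fy=k,interpolation=cv2.INTER_CUBIC)
c=np.zeros((500,800,3),np.uint8)
c[:450,:425]=f(t,365,215,85,90,5); c[:500,430:800]=f(s,210,145,100,100,5)[:,:370]
cv2.imwrite("pics/crop2.png",c)
E
```

```text
label [0.4357 0.215  0.1018] 5.9943366413683824e-05
label [0.5389 0.203  0.1019] 0.00022581130389913348
label [0.6424 0.1909 0.1025] 0.0005697740619434884
back96 [0.7238 0.2954 0.096 ]
back96 [0.3929 0.333  0.096 ]
front30 [0.709  0.1502 0.03  ] front0 [0.7143 0.1522 0.    ]
front30 [0.3768 0.1886 0.03  ] front0 [0.3746 0.1915 0.    ]
back96 s [0.3952 0.3354 0.096 ]
back96 s [0.7259 0.2976 0.096 ]
front30 s [0.7066 0.1545 0.03  ]
case px ((39.704925537109375, 43.25409698486328), (59.663055419921875, 61.11162567138672), 84.80557250976562) [[429, 227], [379, 232], [375, 269], [378, 253], [384, 290], [436, 284]]
[ 0.5441 -0.0885  0.074 ]
[ 0.5589 -0.254   0.074 ]
[ 0.3983 -0.2671  0.074 ]
[ 0.3841 -0.1022  0.074 ]
pull [  0   0  40   5 114] [400.4737 227.114 ] [ 0.5541 -0.1632  0.095 ]
pull s [  5   6  23  19 208] [241.2163 195.1827] [ 0.5383 -0.1717  0.09  ]
```

View pics/crop2.png

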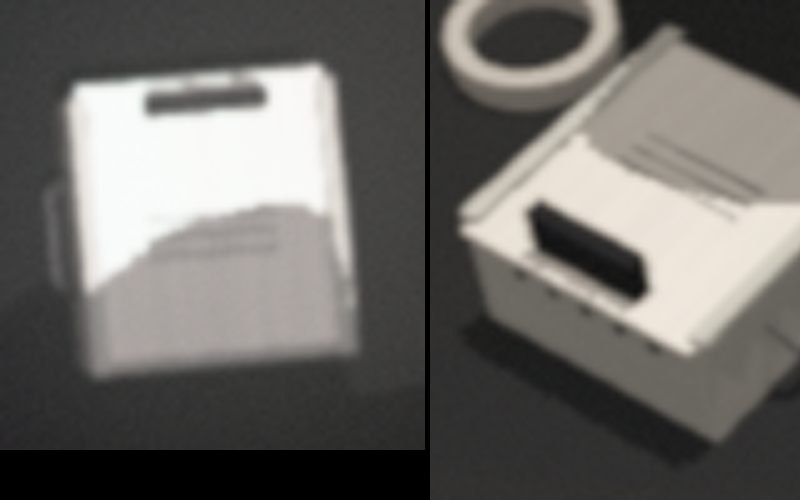

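The crop confirms three dark packs with pale labels in the bays and the charger's back edge on the left. The cover is close to shut, with the pull near the far edge at top px (406,234). Next I compute frames and the first move.

```bash
cat >> h.py <<'E'
from scipy.spatial.transform import Rotation as Ro
a=np.radians(6.55); ox=np.array([np.sin(a),np.cos(a),0]); oy=np.array([-np.cos(a),np.sin(a),0])
s32,c32=np.sin(np.radians(32)),np.cos(np.radians(32)); ez=np.array([0,0,1.])
up=c32*ox+s32*ez; nrm=-s32*ox+c32*ez
Rch=np.c_[-oy,-up,-nrm]                      # tool square to deck
b=np.radians(5.0); cx=np.array([-np.sin(b),np.cos(b),0]); cy=np.array([-np.cos(b),-np.sin(b),0])
Rca=np.c_[-cy,-cx,-ez]                       # tool down, closing along case x
TOP=np.array([.5469,.2021,.101])             # middle of top face, mid bay
BAY={k:TOP+oy*.104*i for k,i in(("near",1),("mid",0),("far",-1))}
CASE=np.array([.469,-.188,0])
def bay(k,h,du=0): return BAY[k]+nrm*(h-.044)+up*du   # TCP h above deck
def case(x,y,z): return CASE+cx*x+cy*y+ez*z
def rel(P,R):
    o=readout.observe(); q=o["orientation"]; C=Ro.from_quat([q[1],q[2],q[3],q[0]])
    rv=(C.inv()*Ro.from_matrix(R)).as_rotvec()/np.radians(30); d=C.inv().apply(P-o["eef_pos"])/.2
    print("turn",rv.round(3),"shift",d.round(3))
def st():
    o=readout.observe(); np.set_printoptions(precision=4,suppress=True)
    print(o["time_s"],o["eef_pos"],"F",o["contact_force"],"gap",o["finger_gap"],"q",o["qpos"])
E
python3 - <<'E'
from h import *
st()
for n,p in(("top",(406.2,234.3)),("scene",(241.2,195.2))):
    for z in(.085,.095):
        X=onz(n,p,z); print(n,z,X,"case frame",(X-CASE)@cx,(X-CASE)@cy)
rel(case(0,-.02,.15),Rca)
E
```

```text
0.1 [ 0.1993 -0.5653  0.2219] F [-0.2207 -0.9667  0.0476] gap 0.08781460352061016 q [-1.3471  0.3594  1.5112 -0.      1.2725 -0.1151]
top 0.085 [ 0.5354 -0.1802  0.085 ] case frame 0.0019966529948199268 -0.06681047613681516
top 0.095 [ 0.5349 -0.1783  0.095 ] case frame 0.003904165512125274 -0.066508405127975
scene 0.085 [ 0.5356 -0.1756  0.085 ] case frame 0.006535784123137235 -0.06739030113982233
scene 0.095 [ 0.5411 -0.1679  0.095 ] case frame 0.013768643420778994 -0.07362852115691919
turn [-0.003  0.     0.48 ] shift [ 1.996 -1.306  0.362]
```

Call:
servo_tool --deltas "0 0 0.48 1 -0.65 0.1 -1;0 0 0.48 1 -0.65 0.1 -1;0 0 0.48 1 -0.65 0.1 -1;0 0 0.48 1 -0.65 0.1 -1;0 0 0.48 1 -0.65 0.1 -1;0 0 0.48 1 -0.65 0.1 -1"

```text
time_s: 0.85
eef_pos: [0.3448, -0.3772, 0.2026]
orientation: [0.0, 0.999, 0.044, -0.0]
contact_force: [-0.1, -1.6, 0.4]
finger_gap: 0.0315
grip_force: 0.0
```

```bash
sed -i 's/CASE=np.array(.*/CASE=np.array([.469,-.185,0])/' h.py; python3 - <<'E'
from h import *
st()
rel(case(0,-.028,.15),Rca); rel(case(0,-.028,.08),Rca)
E
```

```text
0.85 [ 0.3448 -0.3772  0.2026] F [-0.0919 -1.6016  0.4121] gap 0.031461289884529675 q [-0.9652  0.2518  1.725  -0.0006  1.1645  0.5175]
turn [0.001 0.001 0.002] shift [ 0.844 -0.902  0.262]
turn [0.001 0.001 0.002] shift [ 0.844 -0.903  0.612]
```

Call:
servo_tool --deltas "0 0 0 0.84 -0.9 0.2 -1;0 0 0 0.84 -0.9 0.2 -1;0 0 0 0.84 -0.9 0.2 -1;0 0 0 0.84 -0.9 0.2 -1;0 0 0 0.84 -0.9 0.2 -1;0 0 0 0.84 -0.9 0.2 -1;0 0 0 0.84 -0.9 0.4 -1;0 0 0 0.84 -0.9 0.61 -1;0 0 0 0.84 -0.9 0.61 -1;0 0 0 0.84 -0.9 0.61 -1"

```text
time_s: 2.1
eef_pos: [0.4967, -0.1845, 0.0818]
orientation: [0.0, 0.999, 0.043, 0.0]
contact_force: [0.5, 0.2, 0.5]
finger_gap: 0.0004
grip_force: 0.0
```

```bash
python3 - <<'E'
from h import *
st()
rel(case(0,-.067-.120+.014,.08),Rca)
E
```

```text
2.1 [ 0.4967 -0.1845  0.0818] F [0.4946 0.1796 0.4814] gap 0.0003711109186379509 q [-0.486   0.4323  1.8123 -0.0001  0.8958  0.9995]
turn [ 0.001 -0.002 -0.004] shift [ 0.727 -0.011  0.01 ]
```

Call:
servo_tool --deltas "0 0 0 0.1 -0.01 0 -1;0 0 0 0.16 -0.01 0 -1;0 0 0 0.22 -0.01 0 -1;0 0 0 0.28 -0.01 0 -1;0 0 0 0.34 -0.01 0 -1;0 0 0 0.4 -0.01 0 -1;0 0 0 0.46 -0.01 0 -1;0 0 0 0.52 -0.01 0 -1;0 0 0 0.58 -0.01 0 -1;0 0 0 0.6 -0.01 0 -1;0 0 0 0.6 -0.01 0 -1"

```text
time_s: 3.48
eef_pos: [0.6167, -0.1701, 0.0806]
orientation: [-0.0, 0.999, 0.044, 0.001]
contact_force: [0.5, -0.3, -0.6]
finger_gap: 0.0002
grip_force: 0.0
```

Call:
servo_tool --deltas "0 0 0 0.02 0 0 -1;0 0 0 0.04 0 0 -1;0 0 0 0.06 0 0 -1;0 0 0 0.06 0 0 -1"

```text
time_s: 3.98
eef_pos: [0.6282, -0.169, 0.0806]
orientation: [-0.0, 0.999, 0.044, 0.0]
contact_force: [-1.0, -0.3, -0.6]
finger_gap: 0.0003
grip_force: 0.4
```

Call:
servo_tool --deltas "0 0 0 0.02 0 0 -1;0 0 0 0.04 0 0 -1;0 0 0 0.06 0 0 -1;0 0 0 0.06 0 0 -1"

```text
time_s: 4.47
eef_pos: [0.6295, -0.1689, 0.0805]
orientation: [-0.0, 0.999, 0.044, -0.01]
contact_force: [-28.5, -5.6, 21.7]
finger_gap: 0.0009
grip_force: 14.7
```

Call:
servo_tool --deltas "0 0 0 0.015 0 0 -1;0 0 0 0.03 0 0 -1;0 0 0 0.03 0 0 -1"

```text
time_s: 4.85
eef_pos: [0.6296, -0.1688, 0.0805]
orientation: [-0.001, 0.999, 0.045, -0.015]
contact_force: [-42.6, -8.1, 33.9]
finger_gap: 0.0008
grip_force: 22.5
```

```bash
python3 - <<'E'
from h import *
st()
t=grab_frame("top")[:,:,::-1];s=grab_frame("scene")[:,:,::-1]
f=lambda im,x,y,w,h,k:cv2.resize(im[y:y+h,x:x+w],None,fx=k,fy=k,interpolation=cv2.INTER_CUBIC)
cv2.imwrite("pics/open.png",np.hstack([f(t,350,160,110,150,4)[:,:390],f(s,165,110,130,200,3)[:600,:390]] if 0 else [f(t,355,165,100,140,4),f(s,165,110,133,187,3)[:560,:399]]))
E
```

```text
4.85 [ 0.6296 -0.1688  0.0805] F [-42.5702  -8.0915  33.8733] gap 0.0008016749333712652 q [-0.3616  0.5883  1.5037 -0.0122  1.0778  1.1259]
```

View pics/open.png

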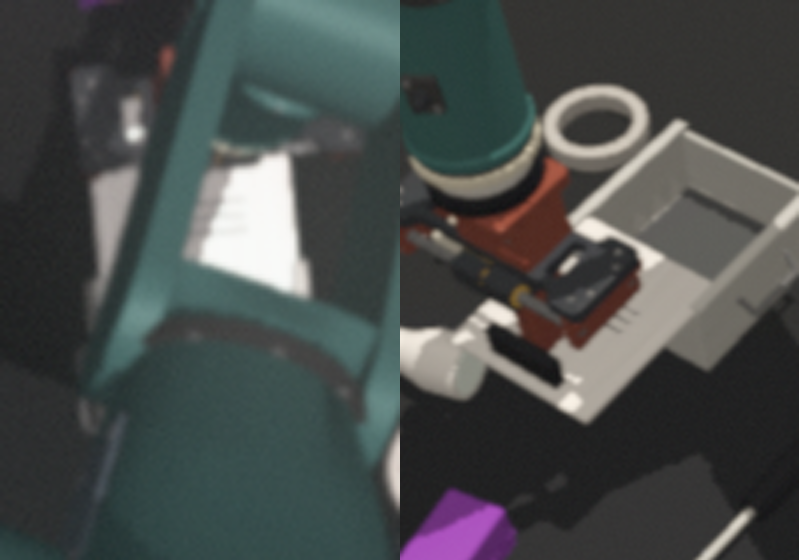

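The cover is open against its stop and the fingers touch the pull's near side. I'll back off, rise and go to the charger.

Call:
servo_tool --deltas "0 0 0 -0.06 0 0 -1;0 0 0 -0.15 0 0 -1;0 0 0 -0.2 0 -0.2 -1;0 0 0 -0.2 0 -0.5 0;0 0 0 -0.2 0 -0.75 1;0 0 0 -0.2 -0.3 -0.75 1;0 0 0 -0.2 -0.6 -0.75 1;0 0 0 -0.2 -0.9 -0.75 1;0 0 0 -0.2 -0.9 -0.75 1"

```text
time_s: 6.08
eef_pos: [0.5902, 0.0122, 0.2312]
orientation: [-0.001, 0.999, 0.046, 0.001]
contact_force: [-0.0, -0.5, 0.1]
finger_gap: 0.0569
grip_force: 0.0
```

```bash
python3 - <<'E'
from h import *
st()
rel(bay("mid",.15),Rch)
E
```

```text
6.075 [0.5902 0.0122 0.2312] F [-0.0062 -0.4619  0.0766] gap 0.05693616913458447 q [-0.0974  0.3365  1.5222  0.0017  1.2813  1.3805]
turn [1.06  0.107 0.385] shift [-0.186 -0.69   0.202]
```

Call:
servo_tool --deltas "0.3 0.03 0.1 -0.1 -0.3 0 1;0.65 0.07 0.25 -0.18 -0.6 0.1 1;1 0.1 0.38 -0.18 -0.69 0.2 1;1 0.1 0.38 -0.18 -0.69 0.2 1;1 0.1 0.38 -0.18 -0.69 0.2 1;1 0.1 0.38 -0.18 -0.69 0.2 1"

```text
time_s: 6.82
eef_pos: [0.544, 0.1417, 0.1919]
orientation: [-0.258, 0.964, -0.055, 0.016]
contact_force: [-0.5, -0.1, 0.1]
finger_gap: 0.0878
grip_force: 0.0
```

```bash
python3 - <<'E'
from h import *
st()
rel(bay("mid",.15),Rch);rel(bay("mid",.009),Rch)
E
```

```text
6.825 [0.544  0.1417 0.1919] F [-0.5478 -0.1131  0.0903] gap 0.08777346522330744 q [-0.2228  0.3427  1.7701  0.5739  1.1564  1.192 ]
turn [ 0.067 -0.005  0.001] shift [-0.02  -0.015  0.015]
turn [ 0.067 -0.005  0.001] shift [-0.022 -0.04   0.719]
```

Call:
servo_tool --deltas "0.067 0 0 -0.02 -0.03 0.2 1;0.067 0 0 -0.02 -0.04 0.45 1;0.067 0 0 -0.02 -0.04 0.45 1;0.067 0 0 -0.02 -0.04 0.55 1;0.067 0 0 -0.02 -0.04 0.65 1;0.067 0 0 -0.02 -0.04 0.71 1;0.067 0 0 -0.02 -0.04 0.71 1"

```text
time_s: 7.7
eef_pos: [0.5469, 0.2209, 0.0716]
orientation: [-0.276, 0.959, -0.056, 0.015]
contact_force: [-0.3, -0.3, 0.1]
finger_gap: 0.0882
grip_force: 0.0
```

```bash
python3 - <<'E'
from h import *
st()
rel(bay("mid",.009),Rch)
s=grab_frame("scene")[:,:,::-1]
cv2.imwrite("pics/grip1.png",cv2.resize(s[200:410,270:500],None,fx=2.8,fy=2.8,interpolation=cv2.INTER_CUBIC))
E
```

```text
7.7 [0.5469 0.2209 0.0716] F [-0.3429 -0.3374  0.1171] gap 0.08815864637078578 q [-0.0947  0.5371  1.8699  0.7586  0.883   1.0533]
turn [-0.004  0.002 -0.003] shift [0.011 0.001 0.001]
```

View pics/grip1.png

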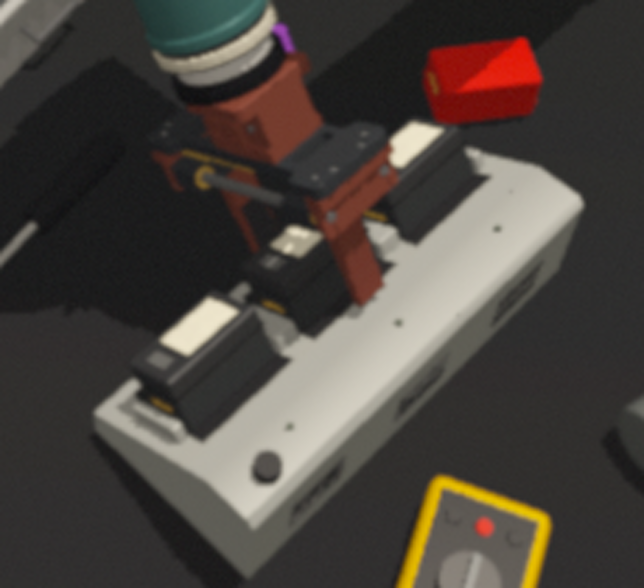

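The fingers straddle the middle pack, finger tip at crop px (365,298), centred on its length. I'll grip and lift.

Call:
servo_tool --deltas "0 0 0 0 0 0 -1;0 0 0 0 0 0 -1;0 0 0 0 0 0 -1;0 0 0 0 0 0 -1;0 0 0 0 0 0 -1;0 0 0 0 0 0 -1"

```text
time_s: 8.5
eef_pos: [0.5472, 0.2201, 0.0717]
orientation: [-0.276, 0.959, -0.056, 0.016]
contact_force: [-1.2, -4.0, 0.0]
finger_gap: 0.0455
grip_force: 30.0
```

Call:
servo_tool --deltas "0 0 0 0 0 -0.05 -1;0 0 0 0 0 -0.12 -1;0 0 0 0 0 -0.2 -1;0 0 0 0 0 -0.2 -1;0 0 0 0 0 -0.2 -1;0 0 0 0 0 -0.2 -1"

```text
time_s: 9.25
eef_pos: [0.5444, 0.1996, 0.1054]
orientation: [-0.276, 0.959, -0.056, 0.015]
contact_force: [0.2, 1.0, -3.4]
finger_gap: 0.0456
grip_force: 30.0
```

```bash
python3 - <<'E'
from h import *
st();print(readout.observe()["moment"])
rel(bay("mid",.009),Rch)
E
```

```text
9.25 [0.5444 0.1996 0.1054] F [ 0.2113  1.0335 -3.4378] gap 0.045595108164208815 q [-0.1361  0.4779  1.8557  0.708   0.9566  1.0885]
[-0.493   0.127   0.0186]
turn [-0.004  0.001 -0.004] shift [0.011 0.    0.201]
```

−3.4 N against about 0.1 N unloaded means roughly 350 g, so the middle pack is the live one. I'll carry it up towards the case.

Call:
servo_tool --deltas "0 0 0 0 0 -0.25 -1;0 0 0 0 0 -0.5 -1;0 0 0 0 0.1 -0.65 -1;-0.3 0 0 0 0.3 -0.65 -1;-0.6 0 0 0 0.5 -0.65 -1;-0.9 0 0 0 0.6 -0.65 -1;-1 0 0 0 0.6 -0.65 -1;-1 0 0 0 0.6 -0.65 -1"

```text
time_s: 10.25
eef_pos: [0.5244, 0.0313, 0.1516]
orientation: [-0.019, 0.998, -0.057, -0.0]
contact_force: [0.0, 0.5, -3.3]
finger_gap: 0.046
grip_force: 30.0
```

```bash
python3 - <<'E'
from h import *
st()
rel(case(0,.013,.2),Rca)
t=grab_frame("top")[:,:,::-1];s=grab_frame("scene")[:,:,::-1]
f=lambda im,x,y,w,h,k:cv2.resize(im[y:y+h,x:x+w],None,fx=k,fy=k,interpolation=cv2.INTER_CUBIC)
for n,im in(("scene",s),("top",t)):
    P=[case(x,y,.074) for x in(-.07,.07) for y in(-.075,.075)]+[case(x,y,.006) for x in(-.066,.066) for y in(-.071,.071)]+[case(0,.013,.006)]
    for p in proj(n,P): cv2.circle(im:=np.ascontiguousarray(im),tuple(int(v*16) for v in p),16,(0,0,255),-1,shift=4)
    if n=="scene": s=im
    else: t=im
cv2.imwrite("pics/case2.png",np.hstack([f(t,355,200,100,110,4),f(s,195,130,110,147,3.0)[:440,:330]]))
E
```

```text
10.25 [0.5244 0.0313 0.1516] F [ 0.0308  0.5486 -3.2915] gap 0.045990916837585924 q [-0.0996  0.3302  1.7579  0.0435  1.0561  1.5634]
turn [-0.073 -0.002 -0.384] shift [-0.217  1.109 -0.284]
```

View pics/case2.png

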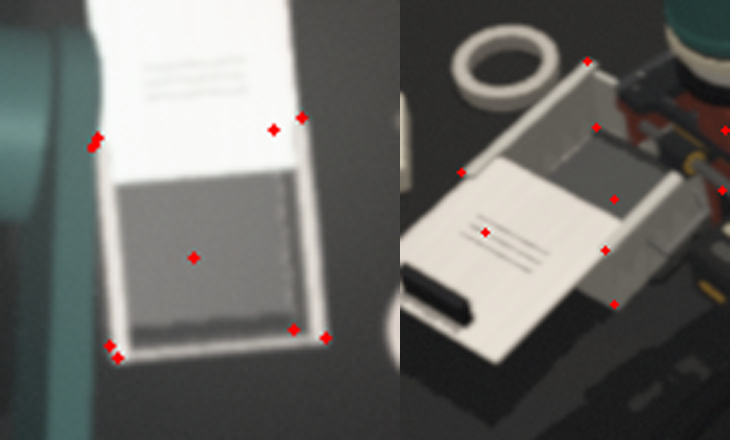

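Top corners predict within about 3 mm of the case's observed rim, and the target floor point (195,258) sits centred in the opening. I'll go above it.

Call:
servo_tool --deltas "0 0 0 0 0 -0.25 -1;-0.04 0 -0.15 -0.1 0.25 -0.28 -1;-0.07 0 -0.38 -0.2 0.5 -0.28 -1;-0.07 0 -0.38 -0.2 0.8 -0.28 -1;-0.07 0 -0.38 -0.2 1 -0.28 -1;-0.07 0 -0.38 -0.2 1 -0.28 -1;-0.07 0 -0.38 -0.2 1 -0.28 -1"

```text
time_s: 11.22
eef_pos: [0.4615, -0.166, 0.2005]
orientation: [-0.001, 0.999, 0.041, 0.001]
contact_force: [-1.1, 0.5, -3.2]
finger_gap: 0.0459
grip_force: 30.0
```

```bash
python3 - <<'E'
from h import *
st()
rel(case(.002,.015,.11),Rca);rel(case(.002,.015,.03),Rca)
E
```

```text
11.225 [ 0.4615 -0.166   0.2005] F [-1.065   0.5071 -3.1573] gap 0.0458811031930798 q [-0.4882  0.2242  1.7702  0.0028  1.1462  1.0001]
turn [-0.003 -0.004 -0.011] shift [-0.046  0.089  0.452]
turn [-0.003 -0.004 -0.011] shift [-0.047  0.09   0.852]
```

Call:
servo_tool --deltas "0 0 0 -0.046 0.09 0.1 -1;0 0 0 -0.046 0.09 0.3 -1;0 0 0 -0.046 0.09 0.45 -1;0 0 0 -0.046 0.09 0.6 -1;0 0 0 -0.046 0.09 0.75 -1;0 0 0 -0.046 0.09 0.85 -1;0 0 0 -0.046 0.09 0.85 -1;0 0 0 -0.046 0.09 0.85 -1"

```text
time_s: 12.22
eef_pos: [0.4554, -0.1844, 0.0313]
orientation: [0.0, 0.999, 0.042, 0.002]
contact_force: [-0.8, 0.5, -3.4]
finger_gap: 0.0462
grip_force: 30.0
```

```bash
python3 - <<'E'
from h import *
st()
rel(case(.002,.015,.015),Rca)
E
```

```text
12.225 [ 0.4554 -0.1844  0.0313] F [-0.8193  0.5272 -3.4432] gap 0.04619600828944899 q [-0.5268  0.4741  1.9356  0.0026  0.729   0.9582]
turn [ 0.    -0.006 -0.007] shift [-0.008 -0.001  0.082]
```

Now slowly down, in small steps.

Call:
servo_tool --deltas "0 0 0 0 0 0.02 -1;0 0 0 0 0 0.035 -1;0 0 0 0 0 0.05 -1;0 0 0 0 0 0.06 -1;0 0 0 0 0 0.06 -1;0 0 0 0 0 0.06 -1"

```text
time_s: 12.98
eef_pos: [0.4548, -0.1848, 0.0186]
orientation: [-0.0, 0.999, 0.041, 0.001]
contact_force: [-1.1, -0.3, -2.9]
finger_gap: 0.046
grip_force: 30.0
```

Call:
servo_tool --deltas "0 0 0 0 0 0.01 -1;0 0 0 0 0 0.015 -1;0 0 0 0 0 0.015 -1"

```text
time_s: 13.35
eef_pos: [0.4547, -0.1848, 0.0156]
orientation: [-0.0, 0.999, 0.041, 0.001]
contact_force: [0.0, 0.5, -3.2]
finger_gap: 0.0459
grip_force: 30.0
```

Call:
servo_tool --deltas "0 0 0 0 0 0.005 -1;0 0 0 0 0 0.01 -1;0 0 0 0 0 0.01 -1"

```text
time_s: 13.72
eef_pos: [0.455, -0.1848, 0.0148]
orientation: [0.0, 0.999, 0.042, 0.002]
contact_force: [-2.5, 1.2, 12.9]
finger_gap: 0.0459
grip_force: 30.0
```

Call:
servo_tool --deltas "0 0 0 0 0 0.005 -1;0 0 0 0 0 0.005 -1;0 0 0 0 0 0.005 -1"

```text
time_s: 14.1
eef_pos: [0.4551, -0.1849, 0.0148]
orientation: [0.0, 0.999, 0.042, 0.002]
contact_force: [-3.7, 3.6, 25.7]
finger_gap: 0.0456
grip_force: 30.0
```

It is resting on the floor. I'll relieve the force, open partly and rise.

Call:
servo_tool --deltas "0 0 0 0 0 -0.01 -1;0 0 0 0 0 -0.01 -1;0 0 0 0 0 -0.01 0.4;0 0 0 0 0 -0.01 0.4;0 0 0 0 0 -0.01 0.4;0 0 0 0 0 -0.01 0.4;0 0 0 0 0 -0.1 0.4;0 0 0 0 0 -0.3 0.4;0 0 0 0 0 -0.6 0.4;0 0 0 0 0 -0.8 0.4;0 0 0 0 0 -0.8 -1;0 0 0 0 0 -0.8 -1"

```text
time_s: 15.6
eef_pos: [0.4538, -0.1845, 0.172]
orientation: [-0.0, 0.999, 0.041, 0.001]
contact_force: [0.2, -0.2, -0.5]
finger_gap: 0.0446
grip_force: 0.0
```

```bash
python3 - <<'E'
from h import *
st()
print("pull face y est", (np.array([.6296,-.1688,0])-CASE)@cy)
rel(case(0,-.161-.075,.19),Rca)
s=grab_frame("scene")[:,:,::-1]
cv2.imwrite("pics/laid.png",cv2.resize(s[110:260,150:350],None,fx=3.5,fy=3.5,interpolation=cv2.INTER_CUBIC))
E
```

```text
15.6 [ 0.4538 -0.1845  0.172 ] F [ 0.1838 -0.2169 -0.5368] gap 0.044590464518599694 q [-0.5284  0.2576  1.8064  0.0016  1.0765  0.9586]
pull face y est -0.16140079154604647
turn [-0.001 -0.003 -0.008] shift [ 1.256  0.004 -0.088]
```

View pics/laid.png

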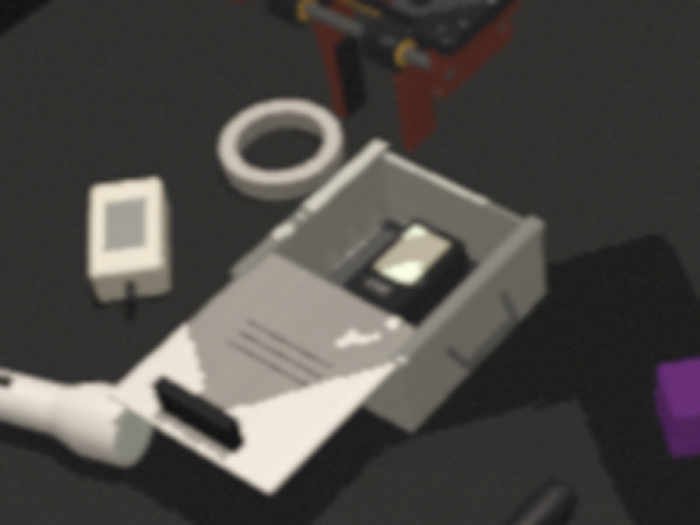

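The pack lies flat in the case at crop (415,265), inside the walls, and the cover is open. I'll go over to the far side of the pull.

Call:
servo_tool --deltas "0 0 0 0.3 0 -0.05 -1;0 0 0 0.6 0 -0.1 -1;0 0 0 0.85 0 -0.1 -1;0 0 0 1 0 -0.1 -1;0 0 0 1 0 -0.1 -1;0 0 0 1 0 -0.1 -1"

```text
time_s: 16.4
eef_pos: [0.6517, -0.1679, 0.1912]
orientation: [-0.001, 0.999, 0.042, -0.001]
contact_force: [-0.7, 0.4, -0.3]
finger_gap: 0.0005
grip_force: 0.0
```

Call:
servo_tool --deltas "0 0 0 0.17 0 0 -1;0 0 0 0.17 0 0 -1;0 0 0 0.17 0 0.25 -1;0 0 0 0.17 0 0.45 -1;0 0 0 0.17 0 0.53 -1;0 0 0 0.17 0 0.53 -1;0 0 0 0.17 0 0.53 -1"

```text
time_s: 17.27
eef_pos: [0.6888, -0.166, 0.0892]
orientation: [0.0, 0.999, 0.041, 0.003]
contact_force: [0.2, 0.2, 1.1]
finger_gap: 0.0005
grip_force: 0.0
```

```bash
python3 - <<'E'
from h import *
st(); p=readout.observe()["eef_pos"]-CASE; print(p@cx,p@cy)
E
```

```text
17.275 [ 0.6888 -0.166   0.0892] F [0.2118 0.2155 1.1411] gap 0.0005390236440403999 q [-0.3344  0.632   1.387   0.0011  1.1174  1.1531]
-0.00021845574910863905 -0.22062653940033775
```

Call:
servo_tool --deltas "0 0 0 0 0 0.045 -1;0 0 0 0 0 0.045 -1;0 0 0 -0.06 0 0.045 -1;0 0 0 -0.12 0 0.045 -1;0 0 0 -0.18 0 0.045 -1;0 0 0 -0.24 0 0.045 -1;0 0 0 -0.3 0 0.045 -1;0 0 0 -0.36 0 0.045 -1;0 0 0 -0.42 0 0.045 -1;0 0 0 -0.48 0 0.045 -1;0 0 0 -0.54 0 0.045 -1;0 0 0 -0.6 0 0.045 -1;0 0 0 -0.66 0 0.045 -1;0 0 0 -0.7 0 0.045 -1;0 0 0 -0.7 0 0.045 -1"

```text
time_s: 19.15
eef_pos: [0.5467, -0.1771, 0.0776]
orientation: [-0.0, 0.999, 0.041, 0.0]
contact_force: [-0.5, -0.2, 0.1]
finger_gap: 0.0001
grip_force: 0.0
```

Call:
servo_tool --deltas "0 0 0 -0.02 0 0 -1;0 0 0 -0.03 0 0 -1;0 0 0 -0.04 0 0 -1;0 0 0 -0.04 0 0 -1"

```text
time_s: 19.65
eef_pos: [0.5444, -0.1775, 0.0779]
orientation: [0.0, 0.999, 0.041, 0.005]
contact_force: [11.7, 4.3, -8.2]
finger_gap: 0.0008
grip_force: 6.2
```

Call:
servo_tool --deltas "0 0 0 -0.02 0 0 -1;0 0 0 -0.02 0 0 -1;0 0 0 -0.02 0 0 -1"

```text
time_s: 20.02
eef_pos: [0.5443, -0.1777, 0.0781]
orientation: [0.0, 0.999, 0.04, 0.008]
contact_force: [21.6, 8.6, -16.3]
finger_gap: 0.0003
grip_force: 11.3
```

Call:
servo_tool --deltas "0 0 0 0.06 0 0 -1;0 0 0 0.15 0 0 -1;0 0 0 0.15 0 -0.3 -1;0 0 0 0.15 0 -0.6 -1;0 0 0 0.15 -0.5 -0.8 -1;0 0 0 0.15 -1 -0.8 -1;0 0 0 0.15 -1 -0.8 -1;0 0 0 0.15 -1 -0.8 -1;0 0 0 0.15 -1 -0.8 -1"

```text
time_s: 21.15
eef_pos: [0.5488, 0.0241, 0.2378]
orientation: [0.0, 0.999, 0.043, 0.001]
contact_force: [0.5, -0.3, -0.6]
finger_gap: 0.0005
grip_force: 0.0
```

```bash
python3 - <<'E'
from h import *
st()
t=grab_frame("top")[:,:,::-1];s=grab_frame("scene")[:,:,::-1]
c=np.hstack([t[140:310,200:450],s[130:300,150:320]]) if 0 else np.hstack([t[130:330,200:450],s[130:330,150:300]])
cv2.imwrite("pics/end.png",cv2.resize(c,None,fx=2,fy=2,interpolation=cv2.INTER_CUBIC))
E
```

```text
21.15 [0.5488 0.0241 0.2378] F [ 0.4653 -0.2787 -0.5783] gap 0.0005333641982329485 q [-0.0814  0.2713  1.6015 -0.0006  1.267   1.4042]
```

View pics/end.png

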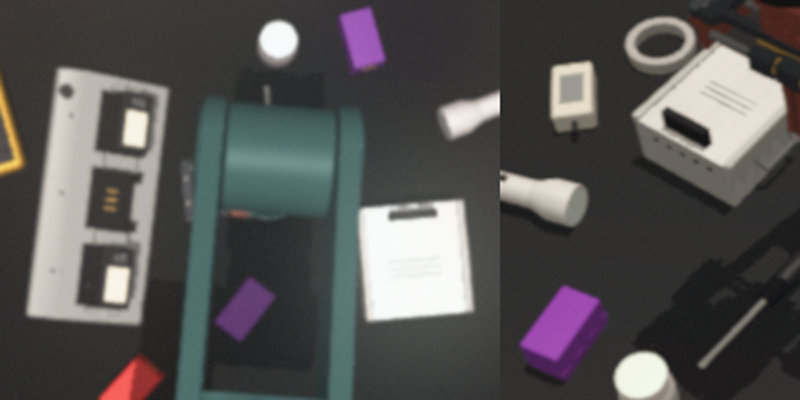

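The cover is shut against its stop. Both shells are still seated at crop px (125,123) and (107,275), and the middle bay is empty. The arm touches nothing, so I'll hand in.

```bash
python3 -c "
from station import workorder
print(workorder.finish_job())"
```

```text
the job is handed in; nothing more can be done
None
```

The job is handed in after about 21 s of robot time: the middle pack weighed about 350 g, so it is the live one and lies flat in the case with the cover shut against its stop; the two shells were never moved from their bays, and I saw no bystander disturbed.

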